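# Tighten the bar clamp with the T-handle wrench

## Task

Pull the larger of the two T-handle wrenches straight up out of the wooden stand, set it down over the square screw head in the recess of the bar clamp and turn it clockwise until the screw is tight. Leave the wrench standing upright on the screw, fully down, and let the smaller wrench stay in the stand as it is.

Things in the scene. Friction and masses are not known exactly. Their poses are not given: they have to be found in the camera images.
- stand: fixed wooden tool stand, a block 64 x 164 x 55 mm (x, y, z). Origin: centre of its underside, on the work surface. Two round upright holes, 43 mm in diameter, 45 mm deep (floor 10 mm above the work surface), at y = +50 and -50 mm in its frame. One wrench stands in each; which is where varies.
- wrench: larger steel T-handle wrench, 0.25 kg, loose, standing in one hole of the stand. Origin: centre of the socket's underside; z up the shank. Socket 28 x 28 mm outside, 30 tall, with a square opening 18 x 18, 22 deep, in its underside, sides along x and y. Shank 10 mm thick. Cross bar on top along y: 90 mm long, 12 wide (x), 14 high, its middle 140 mm above the origin.
- small_wrench: the smaller steel T-handle wrench in the other hole (cross bar 60 mm long, its middle 100 mm above the origin at the socket's underside; opening 11 mm, too small for the screw). It stays where it is.
- clamp: fixed boring-bar clamp: aluminium block 72 x 72 mm on a dark steel base plate 110 x 100 x 10 mm, with a 16 mm steel bar through it along its y. Origin: centre of the base plate's underside, on the work surface. The block's top is at 55 mm; in its middle is a round recess 48 mm in diameter and 26 mm deep with the screw in it.
- seat (a point): centre of the recess floor of the clamp, on the screw's axis, 29 mm above the work surface, where the underside of the wrench's socket comes to rest. Axes as the clamp's.
- screw (a joint): clamp screw angle, rad: grows clockwise seen from above; starts at 0 to 0.3, stops hard at 1.2 (tight); friction 0.08 N m. Dark steel square head 15 x 15 mm, 16 mm above the recess floor, its top 5 mm tapering to 7 mm wide. At 0 its sides are parallel to the clamp's x and y. The wrench's opening has about 0.23 rad of play on it either way.
Mind the look-alikes: they are no part of the job. Of the things shaped like the stand, the wooden one is meant.

How it is judged:
By the outcome, as a careful person would: the job done as asked, in the order asked, and still so for the second after the job is handed in, with the robot touching nothing.
It also fails if it takes over 40 s, if anything falls off the work surface, if the arm or the gripper's body presses on something with over 40 N, if the wrist force passes 120 N, or if a joint passes its speed limit or range.

## Robot

A 6-joint arm with a two-finger parallel gripper is mounted at the origin on a cart in front of the work surface, level with it; the furniture and walls round the work are solid. World frame = base frame: x ahead of the robot, y to its left, z up, the work surface at z = 0. Lengths are in m, angles in rad, forces in N, time in s.
With the tool pointing down it reaches from about 0.375 to 0.75 m from the base axis. Payload 9 kg.
Tool frame: the origin (TCP) lies at the very end of the fingers, on their centre line; the grasp point (between the pads) lies behind it (bot.pinch_z is the z of the grasp point in the tool frame, in m); z points along the fingers, y is the line along which they close (so a half turn about z gives the same grasp; the last joint's range is limited). The gripper opens to 85 mm and grips with 20 to 120 N. Pads are 22 mm wide; open, the fingers measure 114 mm over their backs; the gripper's body (76 mm by 85 mm) begins 54 mm behind the grasp point. The pads swing forward as they close: fully open they stand 13 mm farther back than shut.
Start: joints at [1.104, 0.104, 0.097, 1.564, 0, 1.353], TCP at [0.148, 0.582, 0.231] pointing down, gripper open.
Joint ranges: [-2.99, 2.99], [-0.84, 1.86], [-1.1, 1.16], [-1.84, 2.11], [-1.51, 1.56], [-3.14, 3.14]. Speed limits (rad/s): [2.22, 2.22, 2.57, 3.14, 3.14, 3.14].

## Interface

Orientations are given as a rotation vector (axis times angle).
In Python, from plant import bot gives the robot as it stands.
- The arm moves only by the shell command python3 -m pendant 'ROWS' [FORCE]. ROWS is JSON, a list of rows, each an object of numbers: "jaw": the opening, from 0 (shut) to 1 (fully open); "dx", "dy", "dz": the shift along the tool's x, y, z in m; "rx", "ry", "rz": the turn, a rotation vector about the tool's x, y, z in rad. A call has 1 to 20 rows; each row shifts and turns the commanded pose from where the row before left it, along the tool's axes as they then stand; what a row does not reach is not made up. A row lasts 1/10 s, in which the tool goes at most 50 mm and 8.59 degrees, less where a joint would pass 70% of its speed; a pose out of reach is approached as far as the arm can. A call with a gripper value outside its range is refused whole. The fingers move at their own pace and stop on an object; FORCE is the grip in N (left out, the last holds). Time passes only in rows, so rows that do not move let the fingers close. It gives the time, the measured TCP pose, the force, the opening and the grip force at its end, in the units of the state.
- bot.read_state(): the state, without advancing time (a new reading comes with each control period).
- bot.camera(name): name is "scene" or "top" or "wrist"; returns a dict with "frame" (400x640x3 uint8, red, green, blue), "K" (3x3 intrinsics, pixels), "extrinsics" (4x4, takes a point from world to camera coordinates). Camera axes: x right, y up, looking along -z (the intrinsics and any distortion apply to the point x, -y, -z); pixel columns grow to the right and rows downward; lengths in m; the calibration is good to about 2 mm. A picture is of the moment at which its call begins. There is no depth.
- bot.sign_off(): hands the job in; it is judged then, once.
The state is a dict: "time_s": time; "joint_pos": joint angles; "joint_vel": joint speeds; "effort": joint torques, N m; "eef_pos": TCP position; "eef_rot": TCP orientation; "ft_force": force on the tool from outside, world axes, zero at the start; "ft_torque": the same for the moment, N m; "opening": finger opening in m; "grip_force": force on a finger pad.
Only numpy, scipy, OpenCV 4.12 (cv2) and the standard library are available. Lean on these libraries where they do the work, as an engineer would, in place of code of your own. Each camera call takes 0.05 s, during which the arm holds its last target. There are 200 camera calls.

## Working session

There is one attempt and no reset: what is moved stays moved. The work goes in short steps, Python scripts to look and compute and a shell command to move; the robot and the scene stay as the last step left them, time stands still between calls to the robot, and variables do not carry over. Pictures are saved under pics/ and viewed, at most 10 in all, crops included, and the job is handed in when it is done.

```bash
mkdir -p pics
python3 - <<'E'
from plant import bot
import cv2,numpy as np
print(bot.pinch_z,bot.read_state())
for n in("top","scene"):
    c=bot.camera(n);print(n,c["K"],c["extrinsics"],[k for k in c]);cv2.imwrite(f"pics/{n}0.png",c["frame"][:,:,::-1])
E
```

```text
-0.0187 {'time_s': 0.0, 'joint_pos': array([ 1.10432876e+00,  1.04691756e-01,  9.64864542e-02,  1.56387550e+00,
       -1.38068020e-05,  1.35312457e+00]), 'joint_vel': array([-4.83276200e-04, -6.56181390e-04, -2.97847111e-05, -4.43712206e-04,
        2.53288867e-04, -2.15299198e-05]), 'effort': array([ 1.78467335e-04, -5.56931162e+01,  5.03648472e+01,  1.72415801e-02,
       -3.40219103e-04,  5.65101118e-06]), 'eef_pos': array([0.14757526, 0.58124239, 0.23053619]), 'eef_rot': array([-3.89748443e-01, -3.11690097e+00,  1.90776560e-03]), 'ft_force': array([-0.06355995,  0.20997608, -0.61209115]), 'ft_torque': array([-0.02675235, -0.01271018, -0.01324517]), 'grip_force': 0.0, 'opening': 0.08505478997788402}
top [[489.02295319   0.         324.18152476]
 [  0.         489.02295319 191.14663829]
 [  0.           0.           1.        ]] [[ 0.01166396 -0.9997966  -0.01645347  0.09771004]
 [ 0.99911712  0.01098872  0.04054908 -0.55166427]
 [-0.04036003 -0.0169119   0.99904207 -1.5950811 ]
 [ 0.          0.          0.          1.        ]] ['frame', 'K', 'extrinsics']
scene [[480.99764323   0.         318.98923801]
 [  0.         480.99764323 192.02869218]
 [  0.           0.           1.        ]] [[-0.86368859 -0.50392788 -0.00993503  0.53191321]
 [ 0.22820856 -0.40855283  0.88374512 -0.11905271]
 [-0.44940279  0.76101332  0.46786308 -1.15818628]
 [ 0.          0.          0.          1.        ]] ['frame', 'K', 'extrinsics']
```

View pics/top0.png

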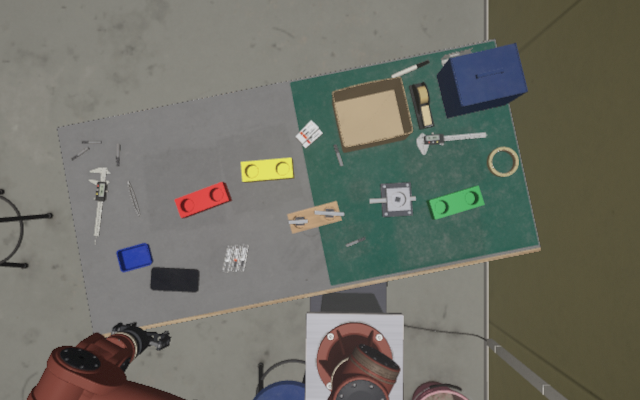

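View pics/scene0.png

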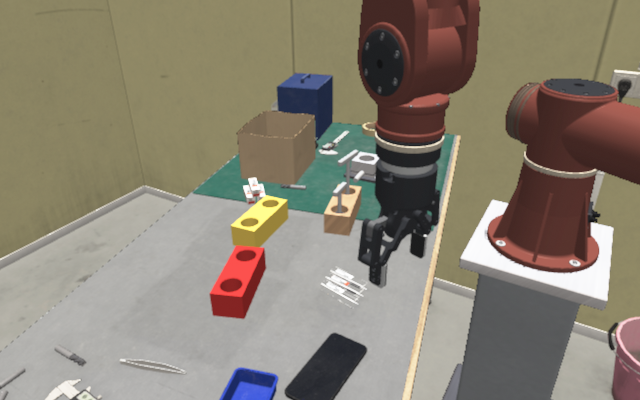

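The stand is at top px (314,218) with a wrench in each hole, and the clamp is at (398,200). I'll zoom in.

```bash
python3 - <<'E'
import cv2
i=cv2.imread("pics/top0.png")[172:247,280:430]
cv2.imwrite("pics/crop0.png",cv2.resize(i,None,fx=5.3333,fy=5.3333,interpolation=cv2.INTER_CUBIC))
E
cat > h.py <<'E'
from plant import bot
import numpy as np
def ray(c,u,v,z):
    E=c["extrinsics"];K=c["K"]
    d=np.array([(u-K[0,2])/K[0,0],-(v-K[1,2])/K[1,1],-1])
    R=E[:3,:3];o=-R.T@E[:3,3];w=R.T@d
    return o+w*(z-o[2])/w[2]
def proj(c,p):
    E=c["extrinsics"];K=c["K"]
    q=E[:3,:3]@np.array(p)+E[:3,3]
    return np.array([K[0,2]+K[0,0]*q[0]/-q[2],K[1,2]-K[1,1]*q[1]/-q[2]])
E
```

```text
(no output)
```

View pics/crop0.png

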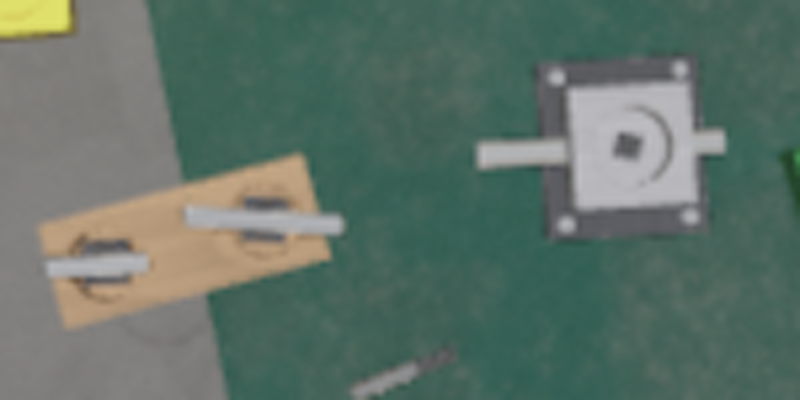

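The larger wrench is in the right hole: its bar runs from crop (186,215) to (345,226). The clamp block corners are near (566,87), (690,80), (698,205) and (575,212), and the screw is at (628,146).

Run:
```python
from h import *
from scipy.spatial.transform import Rotation as R
c=bot.camera("top")
def P(x,y,z): return ray(c,280+(x+.5)/5.3333-.5,172+(y+.5)/5.3333-.5,z)
a,b=P(186,215,.157),P(345,226,.157);print("bar",a,b,(a+b)/2,np.linalg.norm(a-b),np.arctan2(*(a-b)[1::-1]))
k=[P(*q,.055) for q in((566,87),(690,80),(698,205),(575,212))];print("block",np.mean(k,0),[ (k[i]-k[i-1]).round(4) for i in range(4)])
print("screw",P(628,146,.045))
k=[P(*q,.055) for q in((38,225),(302,153),(332,258),(67,328))];print("stand",np.mean(k,0),[(k[i]-k[i-1]).round(4) for i in range(4)])
print(P(46,268,.117),P(148,262,.117))
T=R.from_rotvec(bot.read_state()["eef_rot"]).as_matrix();print(T.round(3))
```

```text
bar [0.48232289 0.12977418 0.157     ] [0.47721906 0.0407663  0.157     ] [0.47977098 0.08527024 0.157     ] 0.08915408556162513 1.5135177009740828
block [ 0.52645596 -0.13287002  0.055     ] [array([0.0747, 0.0059, 0.    ]), array([ 0.005, -0.074,  0.   ]), array([-0.0747, -0.0051,  0.    ]), array([-0.005 ,  0.0733,  0.    ])]
screw [ 0.52665173 -0.13167605  0.045     ]
stand [0.46655415 0.13406062 0.055     ] [array([0.0613, 0.0183, 0.    ]), array([ 0.0449, -0.1577,  0.    ]), array([-0.0626, -0.0186,  0.    ]), array([-0.0437,  0.158 ,  0.    ])]
[0.45083791 0.21139381 0.117     ] [0.45498666 0.15274003 0.117     ]
[[-0.969  0.246 -0.   ]
 [ 0.246  0.969 -0.001]
 [ 0.    -0.001 -1.   ]]
```

```bash
python3 -m pendant '[{"rz":0.138},{"rz":0.138},{"rz":0.138},{"rz":0.138},{"rz":0.138},{"rz":0.138},{"rz":0.138},{"rz":0.138},{"rz":0.138},{"rz":0.137}]'
python3 -m pendant '[{"dx":-0.03,"dy":0.0225},{"dx":-0.03,"dy":0.0225},{"dx":-0.03,"dy":0.0225},{"dx":-0.03,"dy":0.0225},{"dx":-0.03,"dy":0.0225},{"dx":-0.03,"dy":0.0225},{"dx":-0.03,"dy":0.0225},{"dx":-0.03,"dy":0.0225},{"dx":-0.03,"dy":0.0225},{"dx":-0.03,"dy":0.0225},{"dx":-0.03,"dy":0.0225},{"dx":-0.03,"dy":0.0225},{"dx":-0.03,"dy":0.0225},{"dx":-0.03,"dy":0.0225},{"dx":-0.03,"dy":0.0225},{"dx":-0.026,"dy":0.0225},{"dz":0},{"dz":0}]'
python3 - <<'E'
from h import *
import cv2
from scipy.spatial.transform import Rotation as R
s=bot.read_state();print(s["joint_pos"],s["eef_pos"],R.from_rotvec(s["eef_rot"]).as_matrix().round(3))
c=bot.camera("wrist");print(c["extrinsics"]);np.savez("w1.npz",**c);cv2.imwrite("pics/w1.png",c["frame"][:,:,::-1])
E
```

```text
[1.10431399e+00 1.04566326e-01 9.66727903e-02 1.56390924e+00
 1.77641984e-05 1.35312519e+00] [0.14760589 0.58130528 0.2307122 ] [[-0.969  0.246 -0.   ]
 [ 0.246  0.969 -0.001]
 [ 0.    -0.001 -1.   ]]
[[ 2.45538749e-01  9.69386457e-01  7.87115676e-04 -6.00192466e-01]
 [-9.27366029e-01  2.35131589e-01 -2.91041895e-01  3.70963309e-02]
 [-2.82317147e-01  7.07321185e-02  9.56709985e-01 -3.78755609e-01]
 [ 0.00000000e+00  0.00000000e+00  0.00000000e+00  1.00000000e+00]]invalid input at $[0]: expected keys jaw, dx, dy, dz, rx, ry, rz
invalid input at $[0]: expected keys jaw, dx, dy, dz, rx, ry, rz
```

View pics/w1.png

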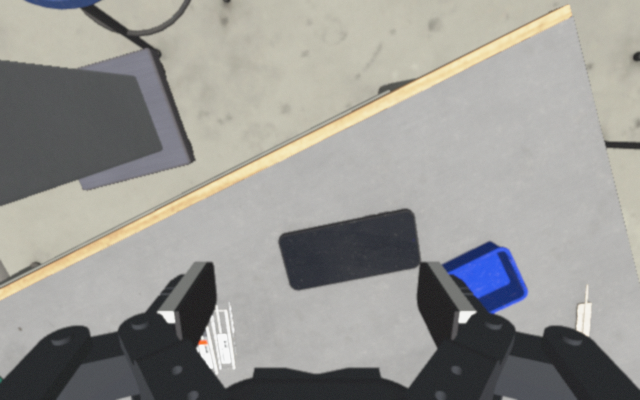

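All keys are needed in every row. Nothing has moved; the picture shows only the table and the fingers at the start pose.

```bash
python3 -m pendant '[{"jaw":1,"dx":0,"dy":0,"dz":0,"rx":0,"ry":0,"rz":0.138},{"jaw":1,"dx":0,"dy":0,"dz":0,"rx":0,"ry":0,"rz":0.138},{"jaw":1,"dx":0,"dy":0,"dz":0,"rx":0,"ry":0,"rz":0.138},{"jaw":1,"dx":0,"dy":0,"dz":0,"rx":0,"ry":0,"rz":0.138},{"jaw":1,"dx":0,"dy":0,"dz":0,"rx":0,"ry":0,"rz":0.138},{"jaw":1,"dx":0,"dy":0,"dz":0,"rx":0,"ry":0,"rz":0.138},{"jaw":1,"dx":0,"dy":0,"dz":0,"rx":0,"ry":0,"rz":0.138},{"jaw":1,"dx":0,"dy":0,"dz":0,"rx":0,"ry":0,"rz":0.138},{"jaw":1,"dx":0,"dy":0,"dz":0,"rx":0,"ry":0,"rz":0.138},{"jaw":1,"dx":0,"dy":0,"dz":0,"rx":0,"ry":0,"rz":0.137}]'
python3 -m pendant '[{"jaw":1,"dx":-0.034,"dy":0.0257,"dz":0,"rx":0,"ry":0,"rz":0},{"jaw":1,"dx":-0.034,"dy":0.0257,"dz":0,"rx":0,"ry":0,"rz":0},{"jaw":1,"dx":-0.034,"dy":0.0257,"dz":0,"rx":0,"ry":0,"rz":0},{"jaw":1,"dx":-0.034,"dy":0.0257,"dz":0,"rx":0,"ry":0,"rz":0},{"jaw":1,"dx":-0.034,"dy":0.0257,"dz":0,"rx":0,"ry":0,"rz":0},{"jaw":1,"dx":-0.034,"dy":0.0257,"dz":0,"rx":0,"ry":0,"rz":0},{"jaw":1,"dx":-0.034,"dy":0.0257,"dz":0,"rx":0,"ry":0,"rz":0},{"jaw":1,"dx":-0.034,"dy":0.0257,"dz":0,"rx":0,"ry":0,"rz":0},{"jaw":1,"dx":-0.034,"dy":0.0257,"dz":0,"rx":0,"ry":0,"rz":0},{"jaw":1,"dx":-0.034,"dy":0.0257,"dz":0,"rx":0,"ry":0,"rz":0},{"jaw":1,"dx":-0.034,"dy":0.0257,"dz":0,"rx":0,"ry":0,"rz":0},{"jaw":1,"dx":-0.034,"dy":0.0257,"dz":0,"rx":0,"ry":0,"rz":0},{"jaw":1,"dx":-0.034,"dy":0.0257,"dz":0,"rx":0,"ry":0,"rz":0},{"jaw":1,"dx":-0.034,"dy":0.0257,"dz":0,"rx":0,"ry":0,"rz":0},{"jaw":1,"dx":0,"dy":0,"dz":0,"rx":0,"ry":0,"rz":0},{"jaw":1,"dx":0,"dy":0,"dz":0,"rx":0,"ry":0,"rz":0}]'
python3 - <<'E'
from h import *
import cv2
from scipy.spatial.transform import Rotation as R
s=bot.read_state();print(s["joint_pos"],s["eef_pos"],R.from_rotvec(s["eef_rot"]).as_matrix().round(3))
c=bot.camera("wrist");np.savez("w2.npz",**c);cv2.imwrite("pics/w2.png",c["frame"][:,:,::-1])
E
```

```text
time_s: 1.2
eef_pos: [0.1477, 0.5815, 0.2311]
eef_rot: [2.29, 2.151, -0.0]
ft_force: [-0.2, -0.4, -0.5]
opening: 0.0855
grip_force: 0.0
time_s: 2.8
eef_pos: [0.4798, 0.0852, 0.2309]
eef_rot: [-2.285, -2.154, 0.001]
ft_force: [0.1, 1.0, -0.0]
opening: 0.0853
grip_force: 0.0
[-9.36739349e-02 -2.39549095e-01 -2.32878374e-01  1.57844822e+00
  3.13944438e-04  1.53613066e+00] [0.47984116 0.08518579 0.23094555] [[ 0.059  0.998 -0.001]
 [ 0.998 -0.059  0.   ]
 [ 0.    -0.001 -1.   ]]
```

View pics/w2.png

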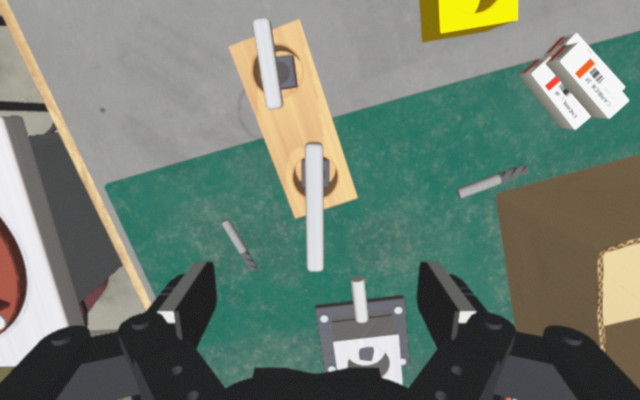

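The larger wrench's bar runs from px (314,144) to (315,271), parallel to tool x. The clamp is at the bottom, with the screw head near (367,354).

Run:
```python
from h import *
c=np.load("w2.npz")
a,b=ray(c,314,144,.157),ray(c,315,271,.157);print(a,b,(a+b)/2,np.linalg.norm(a-b),np.arctan2(*(a-b)[1::-1]))
```

```text
[0.48030171 0.13184213 0.157     ] [0.47567493 0.0434672  0.157     ] [0.47798832 0.08765466 0.157     ] 0.08849596537319701 1.5184900244207484
```

```bash
python3 -m pendant '[{"jaw":1,"dx":0.001,"dy":-0.001,"dz":0.025,"rx":0,"ry":0,"rz":0},{"jaw":1,"dx":0,"dy":0,"dz":0.025,"rx":0,"ry":0,"rz":0},{"jaw":1,"dx":0,"dy":0,"dz":0.025,"rx":0,"ry":0,"rz":0},{"jaw":1,"dx":0,"dy":0,"dz":0.025,"rx":0,"ry":0,"rz":0},{"jaw":0.3,"dx":0,"dy":0,"dz":0,"rx":0,"ry":0,"rz":0},{"jaw":0.3,"dx":0,"dy":0,"dz":0,"rx":0,"ry":0,"rz":0},{"jaw":0.3,"dx":0,"dy":0,"dz":0,"rx":0,"ry":0,"rz":0},{"jaw":0,"dx":0,"dy":0,"dz":0,"rx":0,"ry":0,"rz":0},{"jaw":0,"dx":0,"dy":0,"dz":0,"rx":0,"ry":0,"rz":0},{"jaw":0,"dx":0,"dy":0,"dz":0,"rx":0,"ry":0,"rz":0},{"jaw":0,"dx":0,"dy":0,"dz":0,"rx":0,"ry":0,"rz":0},{"jaw":0,"dx":0,"dy":0,"dz":0,"rx":0,"ry":0,"rz":0}]' 80
```

```text
time_s: 4.05
eef_pos: [0.4795, 0.0868, 0.1325]
eef_rot: [2.283, 2.156, 0.002]
ft_force: [-0.7, 0.6, 6.4]
opening: 0.0104
grip_force: 78.5
```

```bash
python3 -m pendant '[{"jaw":0,"dx":0,"dy":0,"dz":-0.015,"rx":0,"ry":0,"rz":0},{"jaw":0,"dx":0,"dy":0,"dz":-0.02,"rx":0,"ry":0,"rz":0},{"jaw":0,"dx":0,"dy":0,"dz":-0.02,"rx":0,"ry":0,"rz":0},{"jaw":0,"dx":0,"dy":0,"dz":-0.02,"rx":0,"ry":0,"rz":0},{"jaw":0,"dx":0,"dy":0,"dz":-0.015,"rx":0,"ry":0,"rz":0},{"jaw":0,"dx":0,"dy":0,"dz":0,"rx":0,"ry":0,"rz":0}]'
python3 - <<'E'
from h import *
import cv2
s=bot.read_state();print(s["eef_pos"],s["ft_torque"])
c=bot.camera("scene");np.savez("s3.npz",**c);cv2.imwrite("pics/a.png",c["frame"][:,:,::-1])
w=bot.camera("wrist");np.savez("w3.npz",**w)
a=cv2.resize(c["frame"][120:260,290:490],(800,560))
cv2.imwrite("pics/s3.png",a[:,:,::-1]);cv2.imwrite("pics/w3.png",w["frame"][:,:,::-1])
E
```

```text
time_s: 4.65
eef_pos: [0.4799, 0.0868, 0.2238]
eef_rot: [2.282, 2.155, 0.004]
ft_force: [0.2, -0.4, -3.5]
opening: 0.0104
grip_force: 78.7
[0.47991719 0.08675435 0.22381195] [-0.03467975 -0.00897038 -0.01890248]
```

View pics/w3.png

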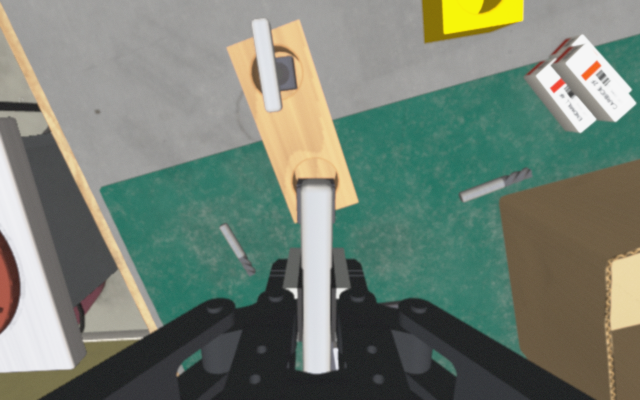

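The wrench hangs upright in the grip, with the bar spanning px (317,180) to (317,372) and the socket behind it. Next I'll check the screw angle in the earlier wrist frame, plus the scene view.

Run:
```python
from h import *
import cv2
w=np.load("w2.npz")["frame"]
a=cv2.resize(w[330:380,330:410],(640,400),interpolation=cv2.INTER_CUBIC)
b=cv2.resize(np.load("s3.npz")["frame"][130:230,320:480],(320,200))
o=np.zeros((600,640,3),np.uint8);o[:400]=a;o[400:,:320]=b
cv2.imwrite("pics/m4.png",o[:,:,::-1])
w3=np.load("w3.npz");print("bar far end",ray(w3,317,181,.2495))
w2=np.load("w2.npz")
print([ray(w2,*q,.055) for q in((334,343),(400,338))])
```

```text
bar far end [0.48152877 0.13368743 0.2495    ]
[array([ 0.48767907, -0.10062662,  0.055     ]), array([ 0.56037544, -0.09825174,  0.055     ])]
```

View pics/m4.png

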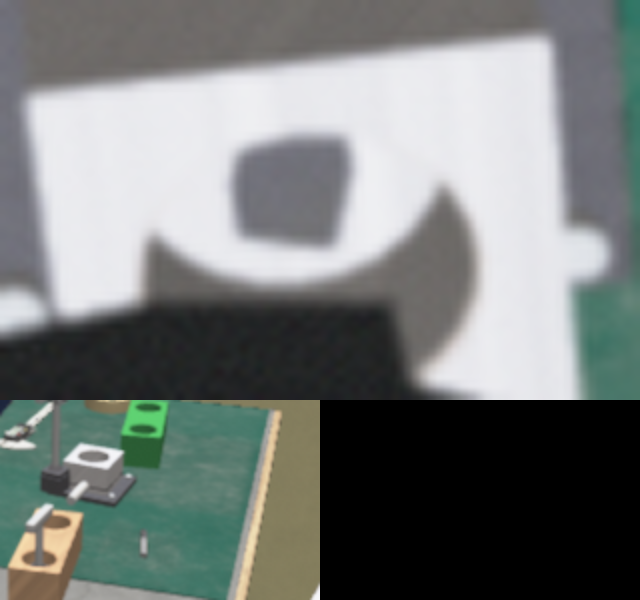

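The screw sits about 10° (0.18 rad) clockwise of the block. Its head is at crop (295,190) and the block's top edge runs from (25,95) to (552,40). The scene view shows the wrench clear of the stand and upright. I'll move over the clamp.

```bash
python3 -m pendant '[{"jaw":0,"dx":-0.012,"dy":0.004,"dz":0,"rx":0,"ry":0,"rz":0},{"jaw":0,"dx":-0.025,"dy":0.007,"dz":0,"rx":0,"ry":0,"rz":0},{"jaw":0,"dx":-0.03,"dy":0.008,"dz":0,"rx":0,"ry":0,"rz":0},{"jaw":0,"dx":-0.03,"dy":0.008,"dz":0,"rx":0,"ry":0,"rz":0},{"jaw":0,"dx":-0.03,"dy":0.008,"dz":0,"rx":0,"ry":0,"rz":0},{"jaw":0,"dx":-0.03,"dy":0.008,"dz":0,"rx":0,"ry":0,"rz":0},{"jaw":0,"dx":-0.03,"dy":0.008,"dz":0,"rx":0,"ry":0,"rz":0},{"jaw":0,"dx":-0.02,"dy":0.006,"dz":0,"rx":0,"ry":0,"rz":0},{"jaw":0,"dx":-0.01,"dy":0.003,"dz":0,"rx":0,"ry":0,"rz":0},{"jaw":0,"dx":0,"dy":0,"dz":0,"rx":0,"ry":0,"rz":0.05},{"jaw":0,"dx":0,"dy":0,"dz":0,"rx":0,"ry":0,"rz":0},{"jaw":0,"dx":0,"dy":0,"dz":0,"rx":0,"ry":0,"rz":0}]'
python3 - <<'E'
from h import *
import cv2
from scipy.spatial.transform import Rotation as R
s=bot.read_state();print(s["joint_pos"],s["eef_pos"],R.from_rotvec(s["eef_rot"]).as_matrix().round(3))
o=np.zeros((600,800,3),np.uint8)
for k,n,(u,v) in((0,"scene",proj(bot.camera("scene"),(.5265,-.1325,.08))),(1,"wrist",(320,240))):
    c=bot.camera(n);np.savez(n+"5.npz",**c);u=int(u);v=int(v);print(n,u,v)
    if k==0: o[:,:400]=cv2.resize(c["frame"][v-60:v+60,u-40:u+40],(400,600),interpolation=cv2.INTER_CUBIC)
    else: o[:,400:]=cv2.resize(c["frame"][100:400,220:420],(400,600))
cv2.imwrite("pics/m5.png",o[:,:,::-1])
E
```

```text
time_s: 5.95
eef_pos: [0.5262, -0.1328, 0.2208]
eef_rot: [-2.335, -2.101, 0.0]
ft_force: [-0.0, 0.2, -2.6]
opening: 0.0104
grip_force: 78.6
[-4.88447657e-01 -7.18718041e-02 -9.94724230e-02  1.54411413e+00
  2.03583345e-04  1.18765912e+00] [ 0.52615678 -0.13276558  0.22082041] [[ 0.105  0.994 -0.001]
 [ 0.994 -0.105  0.001]
 [ 0.001 -0.001 -1.   ]]
scene 366 150
wrist 320 240
```

View pics/m5.png

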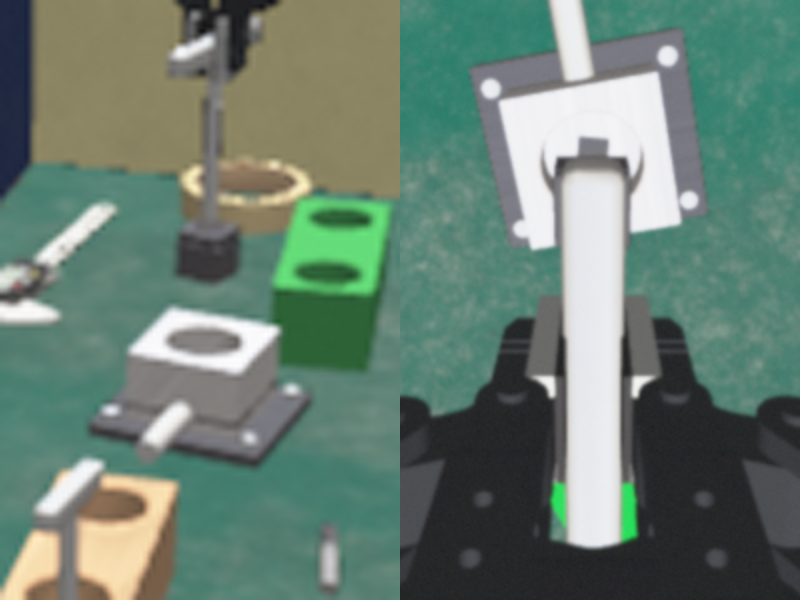

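The wrench is laterally over the recess: socket near (592,165), head near (594,145) in the right panel. I'll check tilt and y with projections.

Run:
```python
from h import *
c=np.load("scene5.npz");w=np.load("wrist5.npz")
f=lambda p:((proj(c,p)-[326,90])*5).round(0)
g=lambda p:((proj(w,p)-[220,100])*2+[400,0]).round(0)
X,Y,Z=.526,-.132,.0983
for p in((X,Y,Z+.14),(X,Y,Z+.03),(X,Y,Z),(.5265,-.1325,.055)): print(p,f(p),g(p))
print("corners",[f((X+a,Y+b,Z)) for a in(-.014,.014) for b in(-.014,.014)])
print("bar far",g((X,Y+.045,Z+.147)),g((X,Y-.045,Z+.147)), "socket top far",g((X-.0153,Y+.0124,Z+.03)),"head top",g((.5265,-.1325,.045)))
```

```text
(0.526, -0.132, 0.2383) [211.  49.] [594. 369.]
(0.526, -0.132, 0.1283) [204. 228.] [594. 210.]
(0.526, -0.132, 0.0983) [203. 275.] [594. 188.]
(0.5265, -0.1325, 0.055) [200. 340.] [595. 163.]
corners [array([234., 271.]), array([214., 287.]), array([192., 263.]), array([171., 278.])]
bar far [568. 166.] [616. 571.] socket top far [547. 181.] head top [595. 158.]
```

Everything agrees to about 1 mm with the wrench upright, so I'll descend.

```bash
python3 -m pendant '[{"jaw":0,"dx":0,"dy":0,"dz":0.015,"rx":0,"ry":0,"rz":0},{"jaw":0,"dx":0,"dy":0,"dz":0.02,"rx":0,"ry":0,"rz":0},{"jaw":0,"dx":0,"dy":0,"dz":0.012,"rx":0,"ry":0,"rz":0},{"jaw":0,"dx":0,"dy":0,"dz":0.005,"rx":0,"ry":0,"rz":0},{"jaw":0,"dx":0,"dy":0,"dz":0.004,"rx":0,"ry":0,"rz":0},{"jaw":0,"dx":0,"dy":0,"dz":0.003,"rx":0,"ry":0,"rz":0},{"jaw":0,"dx":0,"dy":0,"dz":0,"rx":0,"ry":0,"rz":0}]'
```

```text
time_s: 6.8
eef_pos: [0.5265, -0.1332, 0.1624]
eef_rot: [2.337, 2.099, 0.0]
ft_force: [-0.4, -0.1, -2.5]
opening: 0.0105
grip_force: 78.6
```

```bash
python3 -m pendant '[{"jaw":0,"dx":0,"dy":0,"dz":0.003,"rx":0,"ry":0,"rz":0},{"jaw":0,"dx":0,"dy":0,"dz":0.003,"rx":0,"ry":0,"rz":0},{"jaw":0,"dx":0,"dy":0,"dz":0.002,"rx":0,"ry":0,"rz":0},{"jaw":0,"dx":0,"dy":0,"dz":0.002,"rx":0,"ry":0,"rz":0},{"jaw":0,"dx":0,"dy":0,"dz":0,"rx":0,"ry":0,"rz":0}]'
```

```text
time_s: 7.3
eef_pos: [0.5263, -0.1331, 0.1519]
eef_rot: [-2.337, -2.099, 0.0]
ft_force: [-0.1, -1.4, -3.5]
opening: 0.0104
grip_force: 78.6
```

```bash
python3 -m pendant '[{"jaw":0,"dx":0,"dy":0,"dz":0.0005,"rx":0,"ry":0,"rz":0.06},{"jaw":0,"dx":0,"dy":0,"dz":0.0005,"rx":0,"ry":0,"rz":0.1},{"jaw":0,"dx":0,"dy":0,"dz":0,"rx":0,"ry":0,"rz":0.1},{"jaw":0,"dx":0,"dy":0,"dz":0,"rx":0,"ry":0,"rz":0.1},{"jaw":0,"dx":0,"dy":0,"dz":0,"rx":0,"ry":0,"rz":0.1},{"jaw":0,"dx":0,"dy":0,"dz":0,"rx":0,"ry":0,"rz":0.1},{"jaw":0,"dx":0,"dy":0,"dz":0,"rx":0,"ry":0,"rz":0.1},{"jaw":0,"dx":0,"dy":0,"dz":0,"rx":0,"ry":0,"rz":0.1},{"jaw":0,"dx":0,"dy":0,"dz":0,"rx":0,"ry":0,"rz":0.1},{"jaw":0,"dx":0,"dy":0,"dz":0,"rx":0,"ry":0,"rz":0.1},{"jaw":0,"dx":0,"dy":0,"dz":0,"rx":0,"ry":0,"rz":0}]'
python3 -c "
from h import *
from scipy.spatial.transform import Rotation as R
s=bot.read_state();T=R.from_rotvec(s['eef_rot']).as_matrix();print(s['joint_pos'],s['ft_torque'],np.arctan2(T[1,1],T[0,1]))"
```

```text
time_s: 8.4
eef_pos: [0.5266, -0.1332, 0.1516]
eef_rot: [3.043, 0.781, 0.001]
ft_force: [0.1, 0.3, -0.0]
opening: 0.0104
grip_force: 78.9
[-4.88781097e-01 -7.03722183e-02 -2.23474400e-01  1.41728963e+00
  4.39657003e-05  2.15035985e+00] [-0.0075128   0.13941905  0.08854627] -1.0683446515252417
```

The screw is turning: the moment is about 0.09 N m, matching its friction. I'll continue to the stop.

```bash
python3 -m pendant '[{"jaw":0,"dx":0,"dy":0,"dz":0,"rx":0,"ry":0,"rz":0.08},{"jaw":0,"dx":0,"dy":0,"dz":0,"rx":0,"ry":0,"rz":0.08},{"jaw":0,"dx":0,"dy":0,"dz":0,"rx":0,"ry":0,"rz":0.06},{"jaw":0,"dx":0,"dy":0,"dz":0,"rx":0,"ry":0,"rz":0.04},{"jaw":0,"dx":0,"dy":0,"dz":0,"rx":0,"ry":0,"rz":0}]'
cat > t.py <<'E'
from h import *
from scipy.spatial.transform import Rotation as R
s=bot.read_state();T=R.from_rotvec(s['eef_rot']).as_matrix();print(s['joint_pos'][5],s['ft_torque'],np.arctan2(T[1,1],T[0,1]))
E
python3 t.py
```

```text
time_s: 8.9
eef_pos: [0.5265, -0.1333, 0.1516]
eef_rot: [3.118, 0.385, 0.0]
ft_force: [-0.6, 0.5, -0.1]
opening: 0.0102
grip_force: 79.0
2.406810647825739 [-0.08501594  0.11774777  0.0354587 ] -1.3248147637102852
```

```bash
python3 -m pendant '[{"jaw":0,"dx":0,"dy":0,"dz":0,"rx":0,"ry":0,"rz":0.03},{"jaw":0,"dx":0,"dy":0,"dz":0,"rx":0,"ry":0,"rz":0.03},{"jaw":0,"dx":0,"dy":0,"dz":0,"rx":0,"ry":0,"rz":0}]'; python3 t.py
python3 -m pendant '[{"jaw":0,"dx":0,"dy":0,"dz":0,"rx":0,"ry":0,"rz":0.03},{"jaw":0,"dx":0,"dy":0,"dz":0,"rx":0,"ry":0,"rz":0}]'; python3 t.py
```

```text
time_s: 9.2
eef_pos: [0.5266, -0.1333, 0.1516]
eef_rot: [3.128, 0.292, 0.001]
ft_force: [-1.0, -0.7, -0.1]
opening: 0.0106
grip_force: 79.0
2.4665992520838125 [-0.08150418  0.16539315  0.06293072] -1.3846375910905095
time_s: 9.4
eef_pos: [0.5266, -0.1333, 0.1516]
eef_rot: [3.132, 0.245, 0.001]
ft_force: [-1.5, 0.2, 0.6]
opening: 0.0107
grip_force: 79.1
2.4969052280069035 [-0.08535628  0.20123233  0.04557594] -1.4149605430661434
```

```bash
python3 -m pendant '[{"jaw":0,"dx":0,"dy":0,"dz":0,"rx":0,"ry":0,"rz":0.03},{"jaw":0,"dx":0,"dy":0,"dz":0,"rx":0,"ry":0,"rz":0.02}]'; python3 t.py
python3 -m pendant '[{"jaw":0,"dx":0,"dy":0,"dz":0,"rx":0,"ry":0,"rz":0.03},{"jaw":0,"dx":0,"dy":0,"dz":0,"rx":0,"ry":0,"rz":0.02}]'; python3 t.py
```

```text
time_s: 9.6
eef_pos: [0.5266, -0.1332, 0.1516]
eef_rot: [3.137, 0.165, 0.001]
ft_force: [-0.2, 0.7, 0.7]
opening: 0.0104
grip_force: 79.3
2.5476612668624705 [-0.0934548   0.17255042  0.28392943] -1.4656600260471424
time_s: 9.8
eef_pos: [0.5266, -0.1332, 0.1516]
eef_rot: [3.14, 0.085, 0.001]
ft_force: [-0.4, -0.3, 1.1]
opening: 0.0106
grip_force: 79.4
2.5984932816953235 [-0.09004365  0.24097966  0.39849743] -1.516428606164476
```

```bash
python3 -m pendant '[{"jaw":0,"dx":0,"dy":0,"dz":0,"rx":0,"ry":0,"rz":0.03},{"jaw":0,"dx":0,"dy":0,"dz":0,"rx":0,"ry":0,"rz":0.02}]'; python3 t.py
python3 - <<'E'
from h import *
import cv2
o=np.zeros((600,800,3),np.uint8)
c=bot.camera("scene")["frame"];o[:,:400]=cv2.resize(c[90:210,326:406],(400,600),interpolation=cv2.INTER_CUBIC)
c=bot.camera("wrist")["frame"];o[:,400:]=cv2.resize(c[100:400,220:420],(400,600))
cv2.imwrite("pics/m6.png",o[:,:,::-1])
E
```

```text
time_s: 10.0
eef_pos: [0.5266, -0.1332, 0.1515]
eef_rot: [3.141, 0.006, 0.001]
ft_force: [-1.3, -0.9, 2.5]
opening: 0.0104
grip_force: 79.6
2.6490218452505574 [-0.12976415  0.20135141  0.49034987] -1.5669493017226888
```

View pics/m6.png

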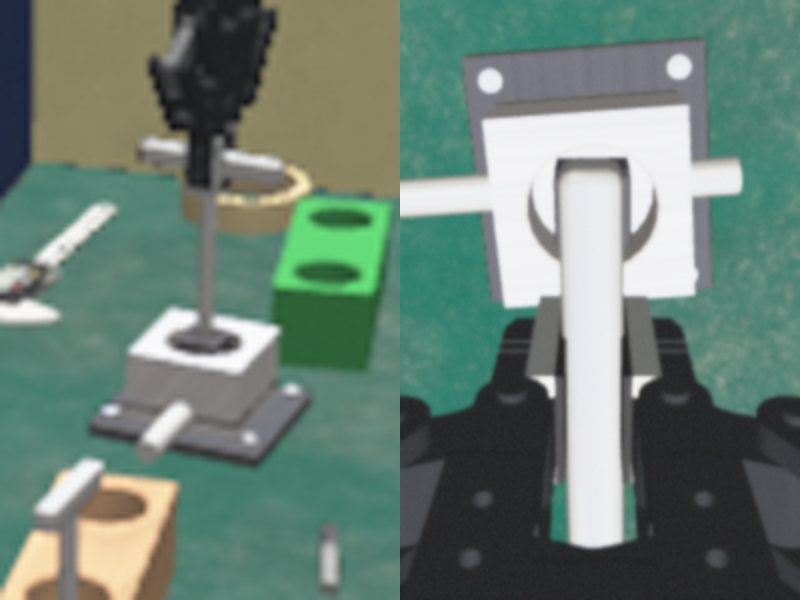

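The wrench is seated on the screw in the recess, and the bar (592,160 to 592,545) has followed the tool. The moment has climbed to 0.49 N m, so the screw is against its hard stop. I'll relieve the wind-up, open and back off straight up.

```bash
python3 -m pendant '[{"jaw":0,"dx":0,"dy":0,"dz":0,"rx":0,"ry":0,"rz":-0.06},{"jaw":0,"dx":0,"dy":0,"dz":0,"rx":0,"ry":0,"rz":-0.06},{"jaw":0,"dx":0,"dy":0,"dz":0,"rx":0,"ry":0,"rz":0}]'; python3 t.py
python3 -m pendant '[{"jaw":0.3,"dx":0,"dy":0,"dz":0,"rx":0,"ry":0,"rz":0},{"jaw":0.6,"dx":0,"dy":0,"dz":0,"rx":0,"ry":0,"rz":0},{"jaw":1,"dx":0,"dy":0,"dz":0,"rx":0,"ry":0,"rz":0},{"jaw":1,"dx":0,"dy":0,"dz":0,"rx":0,"ry":0,"rz":0},{"jaw":1,"dx":0,"dy":0,"dz":0,"rx":0,"ry":0,"rz":0},{"jaw":1,"dx":0,"dy":0,"dz":0,"rx":0,"ry":0,"rz":0},{"jaw":1,"dx":0,"dy":0,"dz":-0.02,"rx":0,"ry":0,"rz":0},{"jaw":1,"dx":0,"dy":0,"dz":-0.03,"rx":0,"ry":0,"rz":0},{"jaw":1,"dx":0,"dy":0,"dz":-0.03,"rx":0,"ry":0,"rz":0},{"jaw":1,"dx":0,"dy":0,"dz":-0.03,"rx":0,"ry":0,"rz":0},{"jaw":1,"dx":0,"dy":0,"dz":0,"rx":0,"ry":0,"rz":0},{"jaw":1,"dx":0,"dy":0,"dz":0,"rx":0,"ry":0,"rz":0},{"jaw":1,"dx":0,"dy":0,"dz":0,"rx":0,"ry":0,"rz":0}]'
python3 - <<'E'
from h import *
import cv2
o=np.zeros((600,800,3),np.uint8)
c=bot.camera("scene")["frame"];o[:,:400]=cv2.resize(c[90:210,326:406],(400,600),interpolation=cv2.INTER_CUBIC)
c=bot.camera("wrist");np.savez("w7.npz",**c);c=c["frame"];o[:,400:]=cv2.resize(c[100:400,220:420],(400,600))
cv2.imwrite("pics/m7.png",o[:,:,::-1])
E
```

```text
time_s: 10.4
eef_pos: [0.5266, -0.1332, 0.1515]
eef_rot: [3.135, 0.196, 0.001]
ft_force: [-1.6, 0.3, 3.5]
opening: 0.0106
grip_force: 79.6
2.5275593472518203 [-0.05920662  0.24974951  0.11983889] -1.4456295584371308
time_s: 11.7
eef_pos: [0.5261, -0.133, 0.2602]
eef_rot: [-3.135, -0.194, 0.002]
ft_force: [-0.2, -0.4, -1.1]
opening: 0.0854
grip_force: 0.0
```

View pics/m7.png

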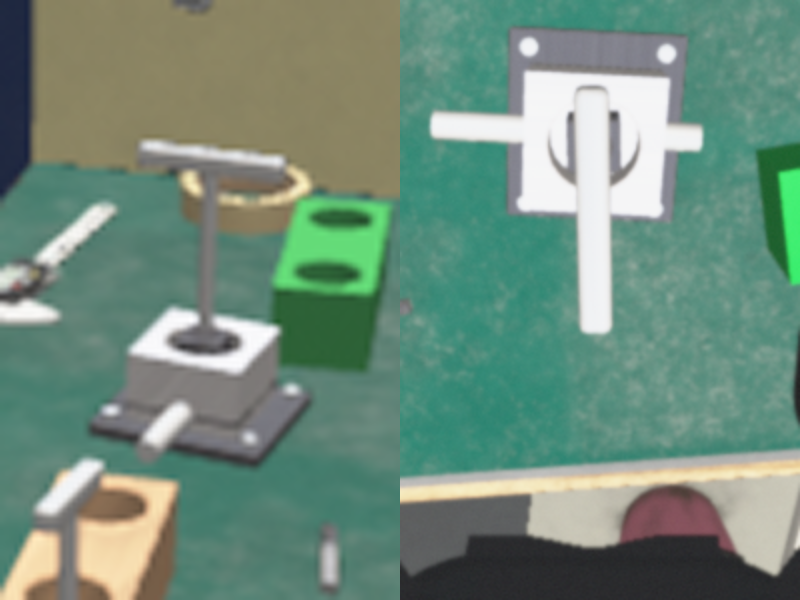

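The wrench stands upright and fully down on the screw, the gripper is clear and the small wrench hasn't moved. The bar's angle, about 1.5 rad relative to the clamp, matches the stop plus play.

```bash
python3 -c "
from plant import bot
print(bot.sign_off())"
```

```text
the job is handed in; nothing more can be done
None
```

The larger wrench is upright and fully down on the clamp screw, which is turned clockwise against its stop (0.49 N m measured at the wrist). The smaller wrench stayed in the stand, and the job is handed in at about 12 s, with no verdict reported back.

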